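# Bring the red thread winder's wheel to its mark

### The job

Two thread winders stand on the workshop table, a red one and a grey one. Turn the bare metal wheel of the red winder with the fingertips until the orange mark on its rim stands at the very top, then let go and leave it there, standing still. Do not turn the grey winder's wheel.

Things in the scene. Friction and masses are not known exactly. Their poses are not given: they have to be found in the camera images.
- red_axle (a point): Wheel centre of the RED winder (red base and bearing block, red spool; bolted down), mid-thickness, 120 mm above the table. Fixed frame: z up, x along the level axle from the block out to the wheel, y in the wheel's plane. Solid aluminium disc, diameter 130 mm, 14 mm thick, flat faces; hub cap (diameter 32, 12 mm out) on the +x face. On -x a 16 mm shaft, then the block 62 mm off, 150 mm high.
- red_wheel (a joint): Turn of the red winder's wheel, rad: 0 = orange mark at the very top, positive = mark gone towards +y of red_axle (pi/2: level at +y); full turns count on. It starts 0.75 to 1.75 down the +y side. Spins freely both ways with no stops (drag about 0.012 N m), balanced, stays where left. The disc can be pinched across its two faces near the rim.
- red_mark (a point): The orange mark on the red winder's wheel: a painted patch 20 mm wide over the rim, across the whole thickness and 24 mm down both faces (the dark dimples are decoration). This point lies on the rim, 65 mm from the axle, mid-thickness, and goes round with the wheel.
- grey_mark (a point): The like orange mark on the wheel rim of the other winder, the GREY one (grey base, black spool), otherwise the same machine. It may stand anywhere round its wheel; this wheel must not be turned.

How it is judged:
By the outcome, as a careful person would: the job done as asked, in the order asked, and still so for the second after the job is handed in, with the robot touching nothing.
It also fails if it takes over 35 s, if anything falls off the work surface, if the arm or the gripper's body presses on something with over 40 N, if the wrist force passes 120 N, or if a joint passes its speed limit or range.

### The arm

A 6-joint arm with a two-finger parallel gripper is mounted at the origin on the work surface. World frame = base frame: x ahead of the robot, y to its left, z up, the work surface at z = 0. Lengths are in mm, angles in degrees, forces in N, time in s.
With the tool pointing down it reaches from about 300 to 850 mm from the base axis. Payload 4.2 kg.
Tool frame: the origin (TCP) lies at the very end of the fingers, on their centre line; the grasp point (between the pads) lies 19 mm behind it (env.grip_point_offset is the distance from the TCP to the grasp point, in mm); z points along the fingers, y is the line along which they close (so a half turn about z gives the same grasp; the last joint's range is limited). The gripper opens to 91 mm and grips with 3 to 60 N. Pads are 32 mm wide; open, the fingers measure 118 mm over their backs; the gripper's body (76 mm by 178 mm) begins 60 mm behind the grasp point.
Start: joints at [-69.099, 18.312, 89.639, -0, 72.044, -1.146], TCP at [215.844, -532.968, 213.976] pointing down, gripper open.
Joint ranges: [-177.97, 177.97], [-48.28, 115.42], [12.27, 149.76], [-77.06, 257.06], [2.81, 150.46], [-146.56, 146.56]. Speed limits (degrees/s): [147.25, 147.25, 180, 180, 180, 180].

### API

Orientations are given as [roll, pitch, yaw] about the fixed x, y, z axes, in that order (R = Rz(yaw) Ry(pitch) Rx(roll)).
In Python, from workcell import env gives the robot as it stands. The module is installed in compiled form; this text tells all that it offers.
- The arm moves only by the tool arm_command, never from a script. Its argument "rows" is a list of rows, each an object with "delta_pos": the shift along the tool's x, y, z in mm, a list of three; "roll": the turn about the tool's z in units of 5 degrees (1.0 is 5 degrees); "jaw": the opening in per cent of the stroke, from 0 (shut) to 100 (fully open). A call has 1 to 20 rows; each row is the pose to reach, as a shift and turn from the pose commanded when the call began, along the tool's axes at that moment; what a row does not reach only later rows make up. A row lasts 1/12 s, in which the tool goes at most 41.7 mm and 7.16 degrees, less where a joint would pass 70% of its speed; a pose out of reach is approached as far as the arm can. A call with a gripper value outside its range is refused whole. The fingers move at their own pace and stop on an object; "squeeze" is the grip in N (left out, the last holds). Time passes only in rows, so rows that repeat a pose let the fingers close. It gives the time, the measured TCP pose, the force, the opening and the grip force at its end, in the units of the state.
- env.state(): the state, without advancing time (a new reading comes with each control period).
- env.grab_frame(name): name is "scene" or "side" or "wrist"; returns a dict with "img" (384x512x3 uint8, blue, green, red), "z_map" (384x512 float32, mm along the optical axis (not along the pixel's ray), 0 where there is no reading), "fov_y" (degrees; the focal length in pixels is half the picture's height over the tangent of half this angle, whatever the lens; pixels are square), "cx", "cy" (the principal point, pixels), "dist" ([k1, k2, p1, p2, k3] as OpenCV has them; the pictures are not rectified), "R" (3x3) and "t" (3): a world point X has camera coordinates R X + t; the wrist camera has in their place "T_tool_cam" (4x4, takes a point from camera to tool coordinates, whose origin is the TCP and whose axes are the flange's). Camera axes: x right, y down, z forward; pixel columns grow to the right and rows downward; lengths in mm; the calibration is good to about 2 mm. A picture is of the moment at which its call begins: read the wrist's pose just before it.
- env.job_done(): hands the job in; it is judged then, once.
The state is a dict: "time_s": time; "qpos": joint angles; "qvel": joint speeds; "effort": joint torques, N m; "ee_pos": TCP position; "ee_rot": TCP orientation; "force": force on the tool from outside, world axes, zero at the start; "torque": the same for the moment, N m; "gripper_width": finger opening in mm; "gripper_force": force on a finger pad.
Only numpy, scipy, OpenCV 4.12 (cv2) and the standard library are available. Lean on these libraries where they do the work, as an engineer would, in place of code of your own. Each camera call takes 0.05 s, during which the arm holds its last target. There are 200 camera calls.

## Working session

There is one attempt and no reset: what is moved stays moved. The work goes in short steps, Python scripts to look and compute and a tool call to move; the robot and the scene stay as the last step left them, time stands still between calls to the robot, and variables do not carry over. Pictures are saved under pics/ and viewed, at most 10 in all, crops included, and the job is handed in when it is done.

Besides the shell and the picture viewer there is one more tool, called after ">>>" as name(argument=value, ...) on one line, values as JSON. arm_command: Moves the arm, as the interface text tells. Its arguments: {"type":"object","properties":{"rows":{"type":"array"},"squeeze":{"type":"number"}},"required":["rows"]}

```bash
mkdir -p pics; cat > h.py <<'E'
import numpy as np, cv2
from workcell import env
def K(f):
    fl=192/np.tan(np.radians(f["fov_y"])/2); return np.array([[fl,0,f["cx"]],[0,fl,f["cy"]],[0,0,1]])
def rt(f,s=None):
    if "R" in f: return np.array(f["R"]),np.array(f["t"])
    from scipy.spatial.transform import Rotation as Ro
    T=np.eye(4);T[:3,:3]=Ro.from_euler('xyz',s["ee_rot"],degrees=True).as_matrix();T[:3,3]=s["ee_pos"]
    M=np.linalg.inv(T@np.array(f["T_tool_cam"])); return M[:3,:3],M[:3,3]
def pts(f,uv,s=None):
    R,t=rt(f,s); uv=np.asarray(uv,float).reshape(-1,2)
    n=cv2.undistortPoints(uv[:,None],K(f),np.array(f["dist"]))[:,0]
    z=f["z_map"][uv[:,1].astype(int),uv[:,0].astype(int)]
    P=np.c_[n*z[:,None],z]; return (P-t)@R, z
def orange(f):
    h=cv2.cvtColor(f["img"],cv2.COLOR_BGR2HSV); return cv2.inRange(h,(8,150,120),(22,255,255))
E
python3 - <<'E'
from h import *
s=env.state();print(s)
ims=[]
for n in("scene","side","wrist"):
    f=env.grab_frame(n); cv2.imwrite(f"pics/{n}0.png",f["img"]); np.save(f"{n}0.npy",f,allow_pickle=True)
    R,t=rt(f,s);print(n,"cam at",-R.T@t, "fwd",R[2])
    c,_,st,ce=cv2.connectedComponentsWithStats(orange(f))
    for i in range(1,c):
        if st[i,4]>8: print(st[i],ce[i],pts(f,ce[i],s))
    ims.append(f["img"])
cv2.imwrite("pics/a.png",cv2.resize(np.vstack(ims[:2]),None,fx=.78,fy=.78))
E
```

```text
{'time_s': 0.0, 'qpos': array([-6.90971503e+01,  1.83530065e+01,  8.97080489e+01, -1.60739453e-03,
        7.20440603e+01, -1.14762335e+00]), 'qvel': array([ 0.04089128,  0.00210409, -0.11379908, -0.01057803,  0.08107502,
        0.00455524]), 'effort': array([-4.60581814e-04, -4.12464559e+01, -2.31976086e+01,  7.27878464e-02,
        4.57396335e-02, -1.48074710e-04]), 'ee_pos': array([ 215.65925696, -532.46425797,  213.09547248]), 'ee_rot': array([-1.79894875e+02, -5.77419160e-04,  2.20509694e+01]), 'force': array([-0.19240968,  0.26404933, -1.23430878]), 'torque': array([-0.03640718, -0.01933103,  0.02822957]), 'gripper_force': 0.0, 'gripper_width': 91.21403864982791}
scene cam at [1003.00066611 -172.88202562  645.22397052] fwd [-0.65753742  0.28606325 -0.69700241]
[ 400    6   94   31 1365] [446.61025641  20.803663  ] (array([[144.1466182 , 800.34945908, 198.31249094]]), array([1154.6328], dtype=float32))
[420  30  24  15  30] [431.5  36.9] (array([[110.9750203 , 791.55229845, 133.25884117]]), array([1219.2704], dtype=float32))
[446  32  51   9 102] [469.29411765  35.81372549] (ar
[... 429 characters left out ...]
13595  0.82713992 -0.54266365]
wrist cam at [ 291.94256024 -501.01465798  383.58993958] fwd [-0.27316943 -0.10931203 -0.95573498]
[ 92 253  14  46 170] [ 97.16470588 277.15882353] (array([[ 225.41678549, -475.19843427,  309.57052508]]), array([86.09373], dtype=float32))
[387 253  23  47 419] [399.87828162 274.8424821 ] (array([[ 261.65595946, -564.58342157,  308.18387974]]), array([87.29041], dtype=float32))
[ 239  306  236   25 3141] [360.00477555 320.41961159] (array([[ 248.65458807, -552.35769979,  319.4957118 ]]), array([78.69446], dtype=float32))
[363 382  11   2  21] [367.85714286 382.52380952] (array([[ 208.30212889, -587.30425959,  300.87983005]]), array([111.329445], dtype=float32))
```

View pics/scene0.png

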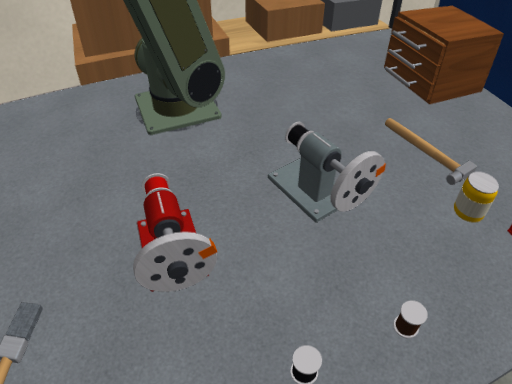

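View pics/side0.png

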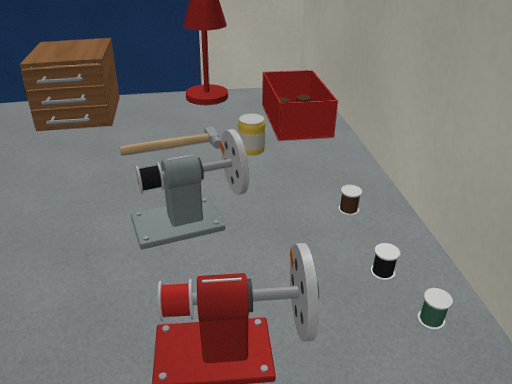

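The scene view shows the red winder's wheel around pixel (178,262), with its orange mark at (208,250) on its right. The grey winder's wheel is at (358,182), with its mark at (380,170). The side view shows the red wheel almost edge-on at (305,290), so its axle runs roughly along world x.

```bash
cat >> h.py <<'E'
def wheel(f,box,near,s=None):
    h=cv2.cvtColor(f["img"],cv2.COLOR_BGR2HSV)
    x0,y0,x1,y1=box
    g=np.mgrid[y0:y1,x0:x1][::-1].reshape(2,-1).T
    P,z=pts(f,g,s); v=h[g[:,1],g[:,0]]; o=orange(f)[g[:,1],g[:,0]]>0
    near=np.array(near); ok=(z>0)&(P[:,2]>50)&(np.linalg.norm(P-near,axis=1)<90)
    m=ok&(((v[:,1]<60)&(v[:,2]>110))|o)
    Q=P[m]; rng=np.random.default_rng(0); best=None
    for _ in range(400):
        a=Q[rng.choice(len(Q),3,False)]; n=np.cross(a[1]-a[0],a[2]-a[0]); n[2]=0
        if np.linalg.norm(n)<1: continue
        n/=np.linalg.norm(n); i=abs((Q-a[0])@n)<1.5
        if best is None or i.sum()>best.sum(): best=i
    I=Q[best]; c=I.mean(0); w,V=np.linalg.eigh(np.cov(I[:,:2].T)); n=np.r_[V[:,0],0]
    R,t=rt(f,s); cam=-R.T@t
    if n@(cam-c)<0: n=-n
    y=np.cross([0,0,1],n); u=(I-c)@y; d=I[:,2]
    hull=cv2.convexHull(np.c_[u,d].astype(np.float32))[:,0]
    (cu,cd),r=cv2.minEnclosingCircle(hull.reshape(-1,1,2))
    C=c+y*cu; C[2]=cd
    om=o&ok; O=P[om]; O=O[abs((O-C)@n)<3]; oc=O.mean(0)
    ang=np.arctan2((oc-C)@y,oc[2]-C[2])
    return dict(n=n,yaw=np.degrees(np.arctan2(n[1],n[0])),faceC=C,r=r,N=best.sum(),axle=C-7*n,mark=oc,markr=np.linalg.norm(oc-C),ang=np.degrees(ang))
E
python3 - <<'E'
from h import *
f=np.load("scene0.npy",allow_pickle=True).item()
print(wheel(f,(120,215,240,305),(630,-130,120)))
print(wheel(f,(320,140,400,220),(560,250,120)))
from scipy.spatial.transform import Rotation as Ro
f=env.grab_frame("wrist");print(f["T_tool_cam"])
E
```

```text
{'n': array([ 0.99825742, -0.05900949, -0.        ]), 'yaw': np.float64(-3.3829598735201065), 'faceC': array([ 620.73439792, -144.25199817,  119.7013855 ]), 'r': 65.75123596191406, 'N': np.int64(2416), 'axle': array([ 613.74659597, -143.83893175,  119.7013855 ]), 'mark': array([624.53135787, -93.5292481 , 136.93387079]), 'markr': np.float64(53.704495422401585), 'ang': np.float64(71.2819491481748)}
{'n': array([ 0.9766838 ,  0.21468294, -0.        ]), 'yaw': np.float64(12.396926680863924), 'faceC': array([572.24085791, 219.43328439, 119.48435211]), 'r': 66.35547637939453, 'N': np.int64(1216), 'axle': array([565.40407134, 217.93050382, 119.48435211]), 'mark': array([561.04217309, 271.77561077, 127.22322543]), 'markr': np.float64(54.08345248420172), 'ang': np.float64(81.77310493299265)}
[[-8.41464328e-05 -9.55732806e-01 -2.94235953e-01  8.25120794e+01]
 [ 9.99999838e-01 -2.46013791e-04  5.13115511e-04 -8.22817199e-01]
 [-5.62787430e-04 -2.94235863e-01  9.55732672e-01 -1.70492615e+02]
 [ 0.00000000e+00  0.00000000e+00  0.00000000e+00  1.00000000e+00]]
```

>>> arm_command(rows=[{"delta_pos": [15,-7,-2],"roll": -0.4,"jaw": 55},{"delta_pos": [45,-21,-4],"roll": -1.2,"jaw": 55},{"delta_pos": [77,-37,-6],"roll": -2.0,"jaw": 55},{"delta_pos": [109,-52,-8],"roll": -2.8,"jaw": 55},{"delta_pos": [141,-67,-10],"roll": -3.6,"jaw": 55},{"delta_pos": [173,-82,-10],"roll": -4.4,"jaw": 55},{"delta_pos": [205,-98,-10],"roll": -5.2,"jaw": 55},{"delta_pos": [237,-113,-10],"roll": -6.0,"jaw": 55},{"delta_pos": [269,-128,-10],"roll": -6.8,"jaw": 55},{"delta_pos": [301,-143,-10],"roll": -7.6,"jaw": 55},{"delta_pos": [333,-159,-10],"roll": -8.4,"jaw": 55},{"delta_pos": [365,-174,-10],"roll": -9.2,"jaw": 55},{"delta_pos": [397,-189,-10],"roll": -10.0,"jaw": 55},{"delta_pos": [429,-204,-10],"roll": -10.8,"jaw": 55},{"delta_pos": [461,-220,-10],"roll": -11.6,"jaw": 55},{"delta_pos": [493,-235,-10],"roll": -12.4,"jaw": 55},{"delta_pos": [520,-248,-10],"roll": -12.9,"jaw": 55},{"delta_pos": [536,-255,-10],"roll": -12.9,"jaw": 55},{"delta_pos": [536,-255,-10],"roll": -12.9,"jaw": 55},{"delta_pos": [536,-255,-10],"roll": -12.9,"jaw": 55}])

```text
time_s: 1.87
ee_pos: [617.0, -94.8, 223.3]
ee_rot: [-179.9, 0.0, 86.6]
force: [-0.6, -0.2, 0.1]
gripper_width: 50.3
gripper_force: 0.0
```

```bash
python3 - <<'E'
from h import *
s=env.state(); f=env.grab_frame("wrist"); cv2.imwrite("pics/w1.png",f["img"])
h=cv2.cvtColor(f["img"],cv2.COLOR_BGR2HSV)
g=np.mgrid[0:384,0:512][::-1].reshape(2,-1).T
P,z=pts(f,g,s); v=h[g[:,1],g[:,0]]; o=orange(f)[g[:,1],g[:,0]]>0
A=np.array([613.7,-143.8,119.7]);n=np.array([.99826,-.05901,0]);y=np.array([.05901,.99826,0])
q=P-A; r=np.hypot(q@y,q[:,2]); a=q@n; ok=(z>0)&(r<75)&(r>45)&(abs(a)<20)&(P[:,2]<192)
rim=ok&(r>62)
th=np.degrees(np.arctan2(q@y,q[:,2]))
print(rim.sum(),np.percentile(a[rim],[1,5,50,95,99]),np.percentile(r[rim],[5,50,95]))
m=ok&o; print(m.sum(),np.percentile(th[m],[2,50,98]),np.percentile(a[m],[2,50,98]),P[m].mean(0))
E
```

```text
1551 [-9.86759101 -9.10571785 -2.97342113  3.43578987  4.04214226] [62.65966569 64.02354531 65.84181705]
171 [62.43833052 70.18545828 79.10322218] [-9.91847185 -3.22550648  3.39428927] [614.05983931 -83.34743371 141.21271338]
```

View pics/w1.png

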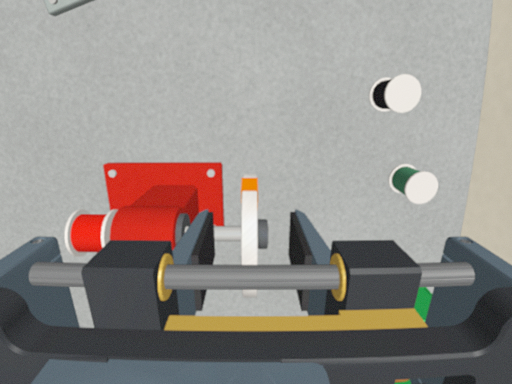

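The wrist view shows the wheel rim edge-on at u 242–257, with the orange mark at (249,183) between the open fingers. The wheel is about 2.5 mm toward −tool y. I'll correct that, go down and pinch.

>>> arm_command(rows=[{"delta_pos": [0,-2.5,10],"roll": 0,"jaw": 55},{"delta_pos": [0,-2.5,30],"roll": 0,"jaw": 55},{"delta_pos": [0,-2.5,55],"roll": 0,"jaw": 55},{"delta_pos": [0,-2.5,80],"roll": 0,"jaw": 55},{"delta_pos": [0,-2.5,97],"roll": 0,"jaw": 45},{"delta_pos": [0,-2.5,105],"roll": 0,"jaw": 35},{"delta_pos": [0,-2.5,105],"roll": 0,"jaw": 25},{"delta_pos": [0,-2.5,105],"roll": 0,"jaw": 20},{"delta_pos": [0,-2.5,105],"roll": 0,"jaw": 10},{"delta_pos": [0,-2.5,105],"roll": 0,"jaw": 5},{"delta_pos": [0,-2.5,105],"roll": 0,"jaw": 5},{"delta_pos": [0,-2.5,105],"roll": 0,"jaw": 5},{"delta_pos": [0,-2.5,105],"roll": 0,"jaw": 5}], squeeze=8)

```text
time_s: 3.0
ee_pos: [614.9, -95.6, 120.2]
ee_rot: [179.9, 0.1, 86.6]
force: [-1.7, 0.2, 5.0]
gripper_width: 14.1
gripper_force: 8.0
```

>>> arm_command(rows=[{"delta_pos": [-0.5,0,-1.2],"roll": 0,"jaw": 5},{"delta_pos": [-1.5,0,-3.8],"roll": 0,"jaw": 5},{"delta_pos": [-3.1,0,-7.0],"roll": 0,"jaw": 5},{"delta_pos": [-4.9,0,-10.2],"roll": 0,"jaw": 5},{"delta_pos": [-6.9,0,-13.2],"roll": 0,"jaw": 5},{"delta_pos": [-9.2,0,-16.0],"roll": 0,"jaw": 5},{"delta_pos": [-11.6,0,-18.7],"roll": 0,"jaw": 5},{"delta_pos": [-14.2,0,-21.2],"roll": 0,"jaw": 5},{"delta_pos": [-17.0,0,-23.6],"roll": 0,"jaw": 5},{"delta_pos": [-19.9,0,-25.7],"roll": 0,"jaw": 5},{"delta_pos": [-23.0,0,-27.6],"roll": 0,"jaw": 5},{"delta_pos": [-26.2,0,-29.3],"roll": 0,"jaw": 5},{"delta_pos": [-29.5,0,-30.8],"roll": 0,"jaw": 5},{"delta_pos": [-32.9,0,-32.1],"roll": 0,"jaw": 5},{"delta_pos": [-36.4,0,-33.1],"roll": 0,"jaw": 5},{"delta_pos": [-40.0,0,-33.8],"roll": 0,"jaw": 5},{"delta_pos": [-43.6,0,-34.3],"roll": 0,"jaw": 5},{"delta_pos": [-46.3,0,-34.5],"roll": 0,"jaw": 5},{"delta_pos": [-48.1,0,-34.6],"roll": 0,"jaw": 5},{"delta_pos": [-49.0,0,-34.6],"roll": 0,"jaw": 5}])

```text
time_s: 4.67
ee_pos: [612.0, -144.1, 154.4]
ee_rot: [179.9, -0.0, 86.5]
force: [4.2, 3.4, -1.1]
gripper_width: 13.9
gripper_force: 8.0
```

```bash
python3 - <<'E'
from h import *
s=env.state(); print(s["ee_pos"],s["force"],s["gripper_width"])
f=env.grab_frame("scene"); cv2.imwrite("pics/s2.png",f["img"][130:320,80:400].repeat(2,0).repeat(2,1))
E
```

```text
[ 612.0126969  -144.11428847  154.40457674] [ 4.20799943  3.43914812 -1.09579892] 13.90359639023924
```

View pics/s2.png

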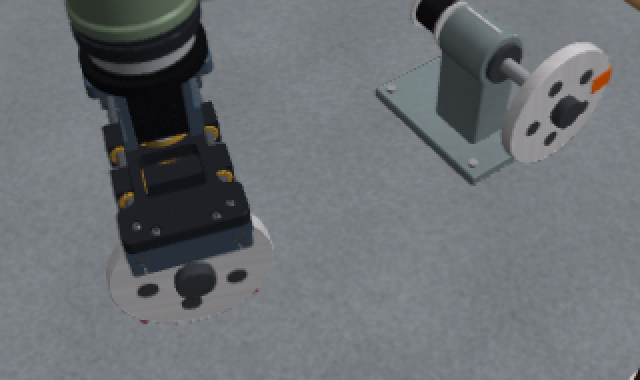

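The crop shows the gripper over the top of the red wheel, with the mark hidden behind the fingers; the grey wheel's mark at (600,80) hasn't moved. I'll open, retreat upward and measure.

>>> arm_command(rows=[{"delta_pos": [0,0,0],"roll": 0,"jaw": 5},{"delta_pos": [0,0,0],"roll": 0,"jaw": 20},{"delta_pos": [0,0,0],"roll": 0,"jaw": 30},{"delta_pos": [0,0,0],"roll": 0,"jaw": 40},{"delta_pos": [0,0,0],"roll": 0,"jaw": 50},{"delta_pos": [0,0,-10],"roll": 0,"jaw": 55},{"delta_pos": [0,0,-30],"roll": 0,"jaw": 55},{"delta_pos": [0,0,-55],"roll": 0,"jaw": 55},{"delta_pos": [0,0,-80],"roll": 0,"jaw": 55},{"delta_pos": [0,0,-105],"roll": 0,"jaw": 55},{"delta_pos": [0,0,-120],"roll": 0,"jaw": 55},{"delta_pos": [0,0,-120],"roll": 0,"jaw": 55}])

```text
time_s: 5.72
ee_pos: [613.0, -144.7, 278.6]
ee_rot: [179.5, 0.1, 86.5]
force: [0.0, -0.4, 0.7]
gripper_width: 50.3
gripper_force: 0.0
```

```bash
cat > m.py <<'E'
from h import *
import sys
k=sys.argv[1]
s=env.state(); print(s["time_s"],s["ee_pos"])
f=env.grab_frame("scene"); cv2.imwrite(f"pics/s{k}.png",f["img"][130:320,80:400].repeat(2,0).repeat(2,1))
for b,c in(((120,215,240,305),(630,-130,120)),((320,140,400,220),(560,250,120))):
    w=wheel(f,b,c); print({x:np.round(w[x],1) for x in("yaw","faceC","r","N","mark","markr","ang")})
A=np.array([613.7,-143.8,119.7]);n=np.array([.99826,-.05901,0]);y=np.array([.05901,.99826,0])
for nm in("side","wrist"):
    f=env.grab_frame(nm); h=orange(f); cv2.imwrite(f"pics/{nm}{k}.png",f["img"])
    g=np.argwhere(h>0)[:,::-1]
    if len(g)==0: continue
    P,z=pts(f,g,s); q=P-A; r=np.hypot(q@y,q[:,2]); a=q@n; th=np.degrees(np.arctan2(q@y,q[:,2]))
    m=(z>0)&(r<72)&(r>35)&(abs(a)<16)&(P[:,2]>100)
    if m.sum(): print(nm,m.sum(),"px",g[m].mean(0),"th",np.percentile(th[m],[2,50,98]),"mean",P[m].mean(0),"r,a",r[m].mean(),a[m].mean())
E
python3 m.py 3
```

```text
5.7167 [ 613.01054288 -144.70717003  278.61714581]
{'yaw': np.float64(-3.3), 'faceC': array([ 620.8, -144.4,  119.4]), 'r': np.float64(66.2), 'N': np.int64(2480), 'mark': array([ 622. , -134.4,  173.9]), 'markr': np.float64(55.4), 'ang': np.float64(10.4)}
{'yaw': np.float64(12.5), 'faceC': array([572.1, 220.1, 119.9]), 'r': np.float64(65.5), 'N': np.int64(1222), 'mark': array([561. , 271.8, 127. ]), 'markr': np.float64(53.3), 'ang': np.float64(82.3)}
side 129 px [302.65116279 251.89147287] th [-2.14612092  6.82604174 15.68014021] mean [ 610.2347484  -135.66781103  181.67829743] r,a 62.735265098001 -3.939102531419621
wrist 296 px [252.38175676 181.8277027 ] th [ 1.05162331  8.1515801  15.21879609] mean [ 614.13146875 -133.74630292  189.16428845] r,a 70.38541921487322 -0.16255066900777965
```

View pics/s3.png

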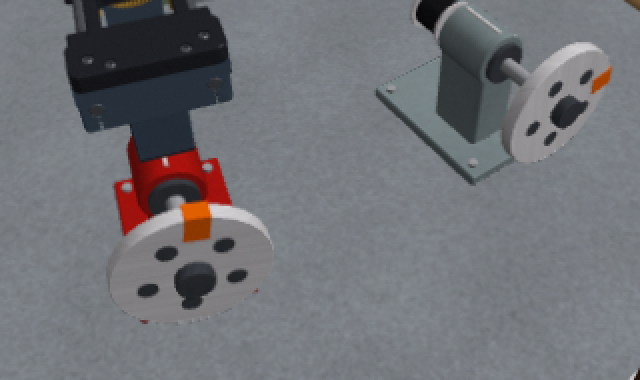

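The crop shows the mark near the top of the red wheel, leaning right at about (197,220) with the hub at (195,280). The grey mark is unchanged at (600,80). The reading leaves 7–10° to go, so I'll refine it with rays cast onto the face plane.

```bash
cat > r.py <<'E'
from h import *
def refine(img_f):
    f=img_f; w=wheel(f,(120,205,240,305),(630,-130,120)); C,n=w["faceC"],w["n"]; y=np.cross([0,0,1],n)
    R,t=rt(f); cam=-R.T@t
    def plane(uv):
        q=cv2.undistortPoints(np.float64(uv).reshape(-1,1,2),K(f),np.array(f["dist"]))[:,0]
        d=np.c_[q,np.ones(len(q))]@R; k=((C-cam)@n)/(d@n); P=cam+d*k[:,None]; return np.c_[(P-C)@y,P[:,2]-C[2]]
    h=cv2.cvtColor(f["img"],cv2.COLOR_BGR2HSV)
    g=np.mgrid[205:305,120:240][::-1].reshape(2,-1).T; p=plane(g); o=orange(f)[g[:,1],g[:,0]]>0
    hv=h[g[:,1],g[:,0]]; P,z=pts(f,g); onf=abs((P-C)@n)<3
    # lower half circle of the face (silhouette against table/base): fit circle to boundary of face points
    u=p[onf&((hv[:,1]<60)&(hv[:,2]>110)|o)]
    hull=cv2.convexHull(np.float32(u))[:,0]; 
    from scipy.optimize import least_squares
    hh=hull[np.abs(np.linalg.norm(hull,axis=1)-65)<5]
    s=least_squares(lambda c:np.hypot(*(hh-c[:2]).T)-c[2],[0,0,65],loss='soft_l1').x
    # dimples: dark blobs at r 25..50 -> their mean circle centre
    r=np.hypot(*(p-s[:2]).T); m=o&(r<63)&(r>38); q=p[m]-s[:2]
    print("circle",s,"mark px",m.sum(),"ang",np.degrees(np.arctan2(*q.mean(0))),"r",np.linalg.norm(q.mean(0)))
    dk=((hv[:,2]<90)&(r<50)).astype(np.uint8); im=np.zeros((384,512),np.uint8); im[g[:,1],g[:,0]]=dk
    c,_,st,ce=cv2.connectedComponentsWithStats(im)
    for i in range(1,c):
        if st[i,4]>12: a=plane(ce[i])[0]-s[:2]; print(st[i,4],ce[i].round(1),"ang",np.degrees(np.arctan2(*a)).round(1),"r",np.linalg.norm(a).round(1))
E
python3 - <<'E'
from r import *
refine(np.load("scene0.npy",allow_pickle=True).item())
refine(env.grab_frame("scene"))
E
```

```text
circle [ 0.12430604  2.60308862 64.8354338 ] mark px 119 ang 75.46184874981402 r 51.23085086572104
67 [188.  251.3] ang 39.3 r 34.1
71 [159.2 258.8] ang -39.9 r 34.5
365 [177.5 271.1] ang -179.1 r 15.6
61 [199.1 264.9] ang 113.3 r 37.8
62 [155.3 277. ] ang -113.6 r 38.7
circle [-1.98469953  3.47688819 64.17116202] mark px 147 ang 12.108361867822977 r 50.56003889787999
59 [191.5 252.1] ang 51.8 r 35.0
71 [162.8 256.5] ang -27.6 r 33.0
360 [176.8 271.2] ang -178.1 r 16.2
50 [198.1 267.5] ang 123.2 r 39.9
57 [153.5 274.9] ang -104.3 r 37.4
```

>>> arm_command(rows=[{"delta_pos": [3,1,10],"roll": 0,"jaw": 55},{"delta_pos": [6,1,32],"roll": 0,"jaw": 55},{"delta_pos": [9,1,60],"roll": 0,"jaw": 55},{"delta_pos": [9,1,88],"roll": 0,"jaw": 55},{"delta_pos": [9,1,110],"roll": 0,"jaw": 50},{"delta_pos": [9,1,120],"roll": 0,"jaw": 40},{"delta_pos": [9,1,122],"roll": 0,"jaw": 30},{"delta_pos": [9,1,122],"roll": 0,"jaw": 20},{"delta_pos": [9,1,122],"roll": 0,"jaw": 10},{"delta_pos": [9,1,122],"roll": 0,"jaw": 5},{"delta_pos": [9,1,122],"roll": 0,"jaw": 5},{"delta_pos": [9,1,122],"roll": 0,"jaw": 5},{"delta_pos": [9,1,122],"roll": 0,"jaw": 5}])

```text
time_s: 7.0
ee_pos: [612.5, -135.3, 152.9]
ee_rot: [180.0, 0.0, 86.6]
force: [-4.6, 1.1, 5.2]
gripper_width: 13.9
gripper_force: 8.0
```

>>> arm_command(rows=[{"delta_pos": [-1,0,-0.2],"roll": 0,"jaw": 5},{"delta_pos": [-2,0,-0.4],"roll": 0,"jaw": 5},{"delta_pos": [-3.5,0,-0.6],"roll": 0,"jaw": 5},{"delta_pos": [-5,0,-0.7],"roll": 0,"jaw": 5},{"delta_pos": [-6.5,0,-0.8],"roll": 0,"jaw": 5},{"delta_pos": [-8,0,-0.8],"roll": 0,"jaw": 5},{"delta_pos": [-9,0,-0.8],"roll": 0,"jaw": 5},{"delta_pos": [-10,0,-0.8],"roll": 0,"jaw": 5},{"delta_pos": [-10.5,0,-0.8],"roll": 0,"jaw": 5},{"delta_pos": [-10.5,0,-0.8],"roll": 0,"jaw": 5},{"delta_pos": [-10.5,0,-0.8],"roll": 0,"jaw": 5}])

```text
time_s: 7.92
ee_pos: [612.0, -144.5, 153.1]
ee_rot: [-180.0, -0.1, 86.5]
force: [-4.1, 2.8, 3.6]
gripper_width: 14.0
gripper_force: 8.0
```

>>> arm_command(rows=[{"delta_pos": [0,0,0],"roll": 0,"jaw": 10},{"delta_pos": [0,0,0],"roll": 0,"jaw": 20},{"delta_pos": [0,0,0],"roll": 0,"jaw": 30},{"delta_pos": [0,0,0],"roll": 0,"jaw": 40},{"delta_pos": [0,0,0],"roll": 0,"jaw": 50},{"delta_pos": [0,0,-10],"roll": 0,"jaw": 55},{"delta_pos": [0,0,-30],"roll": 0,"jaw": 55},{"delta_pos": [0,0,-55],"roll": 0,"jaw": 55},{"delta_pos": [0,0,-80],"roll": 0,"jaw": 55},{"delta_pos": [0,0,-105],"roll": 0,"jaw": 55},{"delta_pos": [0,0,-120],"roll": 0,"jaw": 55},{"delta_pos": [0,0,-120],"roll": 0,"jaw": 55},{"delta_pos": [0,0,-120],"roll": 0,"jaw": 55},{"delta_pos": [0,0,-120],"roll": 0,"jaw": 55}])

```text
time_s: 9.08
ee_pos: [611.8, -145.6, 271.2]
ee_rot: [-179.9, -0.0, 86.5]
force: [-0.2, -0.2, -0.1]
gripper_width: 49.9
gripper_force: 0.0
```

```bash
python3 m.py 4; python3 - <<'E'
from r import *
refine(env.grab_frame("scene"))
E
```

```text
9.0833 [ 611.83157649 -145.64093804  271.22388221]
{'yaw': np.float64(-3.2), 'faceC': array([ 620.7, -144.8,  119.8]), 'r': np.float64(66.1), 'N': np.int64(2516), 'mark': array([ 621.4, -143. ,  174.6]), 'markr': np.float64(54.9), 'ang': np.float64(1.9)}
{'yaw': np.float64(12.5), 'faceC': array([571.9, 220.8, 120. ]), 'r': np.float64(66.1), 'N': np.int64(1220), 'mark': array([561.2, 271.6, 127.3]), 'markr': np.float64(52.4), 'ang': np.float64(82.0)}
side 160 px [304.225   256.31875] th [-11.17116991  -1.53370296   7.33855678] mean [ 609.83659566 -145.23834902  182.51463177] r,a 63.10657549983296 -3.7718050371371783
wrist 294 px [252.13265306 191.76530612] th [-7.31576266  0.36787748  8.01677069] mean [ 611.29873212 -143.08730383  186.20321777] r,a 66.73469320826874 -2.4391458739465213
circle [-0.8730602   3.58455734 64.45346459] mark px 149 ang 1.8622293292921823 r 50.307235147602825
63 [188.5 251.4] ang 42.2 r 34.1
70 [159.8 258.5] ang -38.0 r 33.3
356 [177.3 271.1] ang 179.6 r 16.1
52 [199.2 265.2] ang 114.9 r 39.0
55 [155.1 276.6] ang -112.9 r 37.9
```

View pics/s4.png

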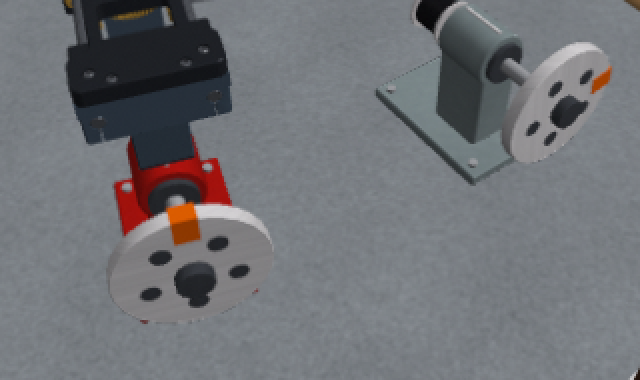

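The crop shows the mark at the top of the red wheel, (184,223). The scene view puts it at about +1°, the wrist view at +0.4° and the side view at −1.5°, all within calibration error. The gripper is clear and the grey mark is unchanged at (600,80), so I'm handing in.

```bash
python3 -c "
from workcell import env
print(env.job_done())"
```

```text
the job is handed in; nothing more can be done
None
```

I turned the red wheel until its orange mark stood at the top, within about 1.5° by all three cameras, then let go and backed the gripper clear. The grey wheel was not turned, and I handed the job in after about 9 s of the 35 s allowed (no verdict was shown).

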